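Push the gas cartridge home and seat the socket that fits its nut

ROBOT

A 6-joint arm with a two-finger parallel gripper is mounted at the origin on the work surface. World frame = base frame: x ahead of the robot, y to its left, z up, the work surface at z = 0. Lengths are in mm, angles in rad, forces in N, time in s.
With the tool pointing down it reaches from about 250 to 800 mm from the base axis. Payload 8.5 kg.
Tool frame: the origin (TCP) lies midway between the tips of the shut fingers; the grasp point (between the pads) lies manip.grip_point_offset behind it (manip.grip_point_offset is the distance from the TCP to the grasp point, in mm); y points along the fingers, x is the direction in which the jaws open and shut, and the axes are right-handed (so a half turn about y gives the same grasp; the last joint's range is limited). The gripper opens to 85 mm and grips with 20 to 120 N. Pads are 22 mm wide; open, the fingers measure 114 mm over their backs; the gripper's body (76 mm by 85 mm) begins 54 mm behind the grasp point. The pads swing forward as they close: fully open they stand 13 mm farther back than shut.
Start: joints at [-1.308, 0.238, -0.013, 1.319, 0, 1.571], TCP at [136.374, -506.933, 231.276] pointing down, gripper open.
Joint ranges: [-2.66, 2.66], [-1.03, 1.9], [-1.14, 1.46], [-1.82, 2.27], [-1.45, 1.34], [-3.14, 3.14]. Speed limits (rad/s): [2.22, 2.22, 2.79, 3.14, 3.14, 3.14].

INTERFACE

Orientations are given as a unit quaternion [w, x, y, z].
In Python, from workcell import manip, vision gives the robot as it stands. The module is installed in compiled form; this text tells all that it offers.
- The arm moves only by the tool drive_tool, never from a script. Its argument "series" is a list of rows, each an object with "jaw": the finger opening in mm, from 0 to 85.4; "dp": the shift along the tool's x, y, z in mm, a list of three; "dr": the turn, a rotation vector about the tool's x, y, z in degrees, a list of three. In form: [{"jaw": jaw, "dp": [tx, ty, tz], "dr": [ax, ay, az]}, ...]. A call has exactly 5 rows; each row is the pose to reach, as a shift and turn from the pose measured when the call began, along the tool's axes at that moment; what a row does not reach only later rows make up. A row lasts 1/8 s, in which the tool goes at most 62.5 mm and 10.7 degrees, less where a joint would pass 70% of its speed; a pose out of reach is approached as far as the arm can. A call with a gripper value outside its range is refused whole. The fingers move at their own pace and stop on an object; "squeeze" is the grip in N (left out, the last holds). Time passes only in rows, so rows that repeat a pose let the fingers close, or fill a call up. It gives the time, the measured TCP pose, the force and the opening at its end, in the units of the state.
- manip.get_obs(): the state, without advancing time (a new reading comes with each control period).
- vision.get_image(name): name is "scene" or "top" or "wrist"; returns the picture (400x640x3 uint8, red, green, blue); there is no depth.
- vision.camera_params(name): a dict with "fovy" (degrees; the focal length in pixels is half the picture's height over the tangent of half this angle, whatever the lens; pixels are square), "cx", "cy" (the principal point, pixels), "rvec" (rotation vector, rad) and "tvec" (3), from world to camera coordinates, as OpenCV has them; the wrist camera has in their place "hand_eye" (4x4, takes a point from camera to tool coordinates, whose origin is the TCP and whose axes are the tool frame's). Camera axes: x right, y down, z forward; pixel columns grow to the right and rows downward; lengths in mm; the calibration is good to about 2 mm. A picture is of the moment at which its call begins: read the wrist's pose just before it. camera_params takes no time and is no camera call.
- manip.finish_job(): hands the job in, once; it reports no verdict.
The state is a dict: "t": time; "joint_pos": joint angles; "joint_velocities": joint speeds; "tau": joint torques, N m; "tool_pos": TCP position; "tool_rot": TCP orientation; "contact_force": force on the tool from outside, world axes, zero at the start; "ft_torque": the same for the moment, N m; "gripper_width": opening from 0.0 (shut) to 1.0 (fully open).
Only numpy, scipy, OpenCV 4.12 (cv2) and the standard library are available. Lean on these libraries where they do the work, as an engineer would, in place of code of your own. Each camera call takes 0.05 s, during which the arm holds its last target. There are 200 camera calls.

TASK

In the slide lane a gas cartridge stands short of the grey manifold block: slide it along the lane until it is flush against the manifold. Then try the two look-alike sockets from the tray on the hex nut on top of that cartridge: stand the one that does not fit back upright in the tray, and seat the one that fits fully home on the nut, finishing with the gripper still holding it there (do not let go). Leave the spare cartridge parked and the other things on the bench where they are.

Things in the scene. Friction and masses are not known exactly. Their poses are not given: they have to be found in the camera images.
- fixture: Fixed base plate, floor 8 mm above the bench, spanning x -45 to 140 mm and y -85 to 120 mm; origin at bench height under the slide lane, z up. The slide lane runs along y at x = 0, between guide rails 53 mm apart and 7 mm high, open at its -y end, closed at +y by the manifold. A flush cartridge has its origin at x 0, y 22, z 8 mm in this frame; it starts 25 to 55 mm short.
- manifold_face (a point): Centre of the manifold's face that the cartridge must meet, 31 mm above the bench; the face looks along the fixture's -y. The manifold is a grey block 70 mm along x, 65 mm along y, top 54 mm above the bench, with a small gauge on its -x side.
- parking (a point): Middle of the parking lane's floor, 95 mm in the fixture's +x from the slide lane and parallel to it. The spare cartridge stands here; leave it.
- cartridge_1: cartridge_1: one of two white boxes, about 0.45 kg, 50 mm along x, 56 mm along y, 45 mm tall; origin at the centre of the underside, z up. One stands in the slide lane, the other (the spare) in the parking lane; which is where changes. When a fitting socket is fully home its mid-grip point is 105 mm above this origin. A hex nut is on top, centred.
- cartridge_2: cartridge_2: one of two white boxes, about 0.45 kg, 50 mm along x, 56 mm along y, 45 mm tall; origin at the centre of the underside, z up. One stands in the slide lane, the other (the spare) in the parking lane; which is where changes. When a fitting socket is fully home its mid-grip point is 105 mm above this origin. A hex nut is on top, centred.
- cartridge_1_nut (a point): Top centre of the steel hex nut on cartridge_1, 59 mm above the cartridge's underside. Nut 14 mm tall, its top 3 mm chamfered; a round stub rises 14 mm above it. One cartridge has a nut 19 mm across flats with a 13 mm stub, the other 27 mm with a 7 mm stub. Flats have normals at 0, 60, 120.. deg from the cartridge's x axis. Fixed to the cartridge.
- cartridge_2_nut (a point): Top centre of the steel hex nut on cartridge_2, 59 mm above the cartridge's underside. Nut 14 mm tall, its top 3 mm chamfered; a round stub rises 14 mm above it. One cartridge has a nut 19 mm across flats with a 13 mm stub, the other 27 mm with a 7 mm stub. Flats have normals at 0, 60, 120.. deg from the cartridge's x axis. Fixed to the cartridge.
- tray: Fixed flat grey tray, 250 mm along its x, 110 mm along its y, floor 4 mm above the bench, rim 12 mm high; origin at the centre of its underside, z up. Holds the two sockets and the adapter in a row along its x, about 78 mm apart, in any order.
- socket_a_grip (a point): Mid-grip of socket_a. Two look-alike steel sockets, 0.18 kg, 84 mm tall, stand mouth down (z up): round skirt 40 mm across and 36 mm tall, above it a hexagonal grip 26 mm across flats and 48 mm tall. This point is on the axis, 60 mm above the mouth. Flats of grip and hole have normals at 0, 60, 120.. deg from the socket's x axis. Which socket fits which nut is not told.
- socket_b_grip (a point): Mid-grip of socket_b. Two look-alike steel sockets, 0.18 kg, 84 mm tall, stand mouth down (z up): round skirt 40 mm across and 36 mm tall, above it a hexagonal grip 26 mm across flats and 48 mm tall. This point is on the axis, 60 mm above the mouth. Flats of grip and hole have normals at 0, 60, 120.. deg from the socket's x axis. Which socket fits which nut is not told.
- socket_a_mouth (a point): Centre of the mouth (lower rim) of socket_a, on its axis. The hex hole is 15.5 mm deep, with a narrower hole for the stub above it, 20 mm deep. One socket: hex 21 mm across flats, stub hole 15.5 mm; the other: hex 29 mm, stub hole 9.5 mm. On its own nut a socket goes down until the mouth rests on the cartridge's top; on the wrong nut it stops more than 10 mm higher.
- socket_b_mouth (a point): Centre of the mouth (lower rim) of socket_b, on its axis. The hex hole is 15.5 mm deep, with a narrower hole for the stub above it, 20 mm deep. One socket: hex 21 mm across flats, stub hole 15.5 mm; the other: hex 29 mm, stub hole 9.5 mm. On its own nut a socket goes down until the mouth rests on the cartridge's top; on the wrong nut it stops more than 10 mm higher.
- adapter_mid (a point): Middle of a small stepped steel drive adapter standing in the tray: round foot 32 mm across, square stub on top, 52 mm tall in all; plainly not a socket. Not needed; leave it.
- amber_bottle_mid (a point): Bystander, leave it: brown glass bottle with screw cap, 64 mm across, 130 mm tall; this is its middle.
- clear_bottle_mid (a point): Bystander, leave it: clear glass bottle, 52 mm across, 110 mm tall; this is its middle.
- beaker_mid (a point): Bystander, leave it: glass beaker, 70 mm across, 85 mm tall; this is its middle.
- wrench_mid (a point): Bystander, leave it: open-ended steel wrench lying on the bench; this is its middle.
- dish_mid (a point): Bystander, leave it: white ceramic dish, 90 mm across, 20 mm tall; this is its middle.
- jar_mid (a point): Bystander, leave it: glass jar with black lid, 56 mm across, 70 mm tall; this is its middle.
Mind the look-alikes: they are no part of the job. What is shaped like the cartridge_2 but green is not meant.

How it is judged (in metres and radians):
On the way:
1. the cartridge in the slide lane is flush against the manifold (((x of cartridge_1 in the frame of fixture between -0.008 and 0.008 m and y of cartridge_1 in the frame of fixture between 0.0195 and 0.03 m and z of cartridge_1 in the frame of fixture below 0.012 m and angle between cartridge_1's own z axis and vertical below 0.06 rad) or (x of cartridge_2 in the frame of fixture between -0.008 and 0.008 m and y of cartridge_2 in the frame of fixture between 0.0195 and 0.03 m and z of cartridge_2 in the frame of fixture below 0.012 m and angle between cartridge_2's own z axis and vertical below 0.06 rad))), for 0.2 s.
At the end, for the whole second after the job is handed in: Lane cartridge flush (gap under 2.5 mm); the fitting socket on its nut within 3.5 mm of home, centred within 5 mm, upright within 4.5 deg, at rest and still gripped (over 2 N); the other socket upright in the tray; the spare cartridge still in the parking lane (((x of cartridge_1 in the frame of fixture between -0.008 and 0.008 m and y of cartridge_1 in the frame of fixture between 0.0195 and 0.03 m and z of each of cartridge_1, cartridge_2 in the frame of fixture below 0.012 m and angle between cartridge_1's own z axis and vertical below 0.06 rad and x of cartridge_2 in the frame of fixture between 0.08 and 0.11 m and y of cartridge_2 in the frame of fixture between -0.06 and 0.05 m) or (x of cartridge_2 in the frame of fixture between -0.008 and 0.008 m and y of cartridge_2 in the frame of fixture between 0.0195 and 0.03 m and z of each of cartridge_2, cartridge_1 in the frame of fixture below 0.012 m and angle between cartridge_2's own z axis and vertical below 0.06 rad and x of cartridge_1 in the frame of fixture between 0.08 and 0.11 m and y of cartridge_1 in the frame of fixture between -0.06 and 0.05 m)) and ((x of socket_a_grip in the frame of fixture between -0.005 and 0.005 m and y of socket_a_grip in the frame of fixture between 0.0165 and 0.0275 m and z of socket_a_grip in the frame of fixture between 0.108 and 0.1165 m and angle between each of socket_a_grip, socket_b_grip's own z axis and vertical below 0.08 rad and contact force between the fingers and socket_a above 2 N and linear speed of socket_a below 0.02 m/s and x of socket_b_grip in the frame of tray between -0.12 and 0.12 m and y of socket_b_grip in the frame of tray between -0.05 and 0.05 m and z of socket_b_grip in the frame of tray below 0.069 m) or (x of socket_b_grip in the frame of fixture between -0.005 and 0.005 m and y of socket_b_grip in the frame of fixture between 0.0165 and 0.0275 m and z of socket_b_grip in the frame of fixture between 0.108 and 0.1165 m and angle between each of socket_b_grip, socket_a_grip's own z axis and vertical below 0.08 rad and contact force between the fingers and socket_b above 2 N and linear speed of socket_b below 0.02 m/s and x of socket_a_grip in the frame of tray between -0.12 and 0.12 m and y of socket_a_grip in the frame of tray between -0.05 and 0.05 m and z of socket_a_grip in the frame of tray below 0.069 m))); the arm keeps its last pose, push and grip.
It fails at once if a bystander on the bench, or the adapter, is moved more than 40 mm (distance of any of amber_bottle_mid, clear_bottle_mid, beaker_mid, wrench_mid, dish_mid, jar_mid, adapter_mid from where it was at the start of the episode above 0.04 m).
It also fails if it takes over 72 s, if anything falls off the work surface, if the arm or the gripper's body presses on something with over 40 N, if the wrist force passes 120 N, or if a joint passes its speed limit or range.

## Working session

There is one attempt and no reset: what is moved stays moved. The work goes in short steps, Python scripts to look and compute and a tool call to move; the robot and the scene stay as the last step left them, time stands still between calls to the robot, and variables do not carry over. Pictures are saved under pics/ and viewed, about 8 in all and at most 12, crops included, and the job is handed in when it is done.

Besides the shell and the picture viewer there is one more tool, called in YAML: its name, and indented under it one key for each argument. drive_tool: Moves the arm, as the interface text tells. Its arguments: {"type":"object","properties":{"series":{"type":"array"},"squeeze":{"type":"number"}},"required":["series"]}

```bash
mkdir -p pics; python3 - <<'E'
from workcell import manip, vision
import cv2,numpy as np
o=manip.get_obs(); print({k:np.round(v,3).tolist() for k,v in o.items()}); print(manip.grip_point_offset)
for n in ["scene","top","wrist"]:
    print(n,vision.camera_params(n))
a=vision.get_image("top");b=vision.get_image("scene")
cv2.imwrite("pics/top.png",a[:,:,::-1]);cv2.imwrite("pics/scene.png",b[:,:,::-1])
E
```

```text
{'t': 0.0, 'joint_pos': [-1.308, 0.239, -0.014, 1.319, -0.0, 1.571], 'joint_velocities': [0.001, -0.0, 0.001, 0.001, 0.001, 0.001], 'tau': [-0.0, -53.878, 34.644, 0.018, 0.0, 0.0], 'tool_pos': [136.302, -506.57, 230.669], 'tool_rot': [0.562, -0.561, 0.431, -0.43], 'contact_force': [0.119, -0.211, 1.247], 'ft_torque': [0.01, 0.067, 0.016], 'gripper_width': 0.996}
18.700000000000003
scene {'fovy': 56.10458051215353, 'cx': 325.04512527007546, 'cy': 201.39991569992387, 'rvec': array([ 2.28866759,  0.5537637 , -0.25435708]), 'tvec': array([-501.57298053, -125.78855261, 1209.27136573])}
top {'fovy': 48.66211993801524, 'cx': 320.9996626484624, 'cy': 208.14945462829772, 'rvec': array([ 2.18276169, -2.14472154,  0.10883587]), 'tvec': array([ -24.74410762,  581.35191313, 1163.37062332])}
wrist {'fovy': 62.82789947139185, 'cx': 321.24059432120765, 'cy': 204.5908836372304, 'hand_eye': array([[ 9.99999595e-01, -1.86721732e-04,  8.79927440e-04,
         2.25734758e-01],
       [-8.95857296e-04, -2.94927684e-01,  9.55519157e-01,
        -1.42159461e+02],
       [ 8.10987700e-05, -9.55519558e-01, -2.94927732e-01,
         7.54912380e+01],
       [ 0.00000000e+00,  0.00000000e+00,  0.00000000e+00,
         1.00000000e+00]])}
```

View pics/top.png

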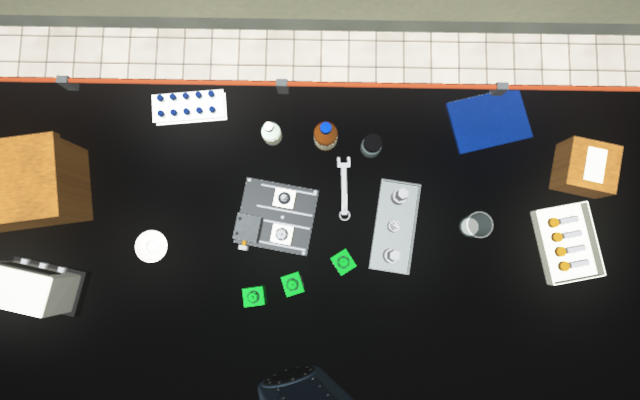

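View pics/scene.png

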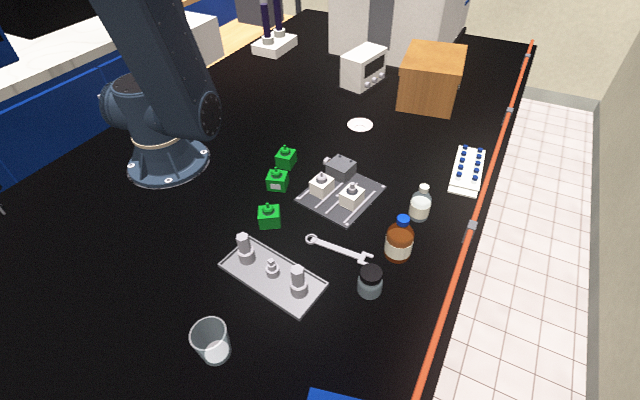

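The top view shows the fixture at about (277,215). The manifold is at (247,229) with its gauge at (243,245), so fixture +x points up and +y points left in the picture.
- **White cartridges:** lane candidate (282,234), in line with the manifold; spare (284,198).
- **Green look-alikes, not meant:** (253,297), (292,284), (343,262).
- **Tray:** sockets at (400,195) and (391,256), with the short adapter between them at (394,226).

I'll check these choices in a close crop.

```bash
cat > h.py <<'E'
import numpy as np, cv2
from workcell import manip, vision
from scipy.spatial.transform import Rotation as R
def cam(n,obs=None):
    p=vision.camera_params(n); f=200/np.tan(np.radians(p['fovy']/2))
    K=np.array([[f,0,p['cx']],[0,f,p['cy']],[0,0,1.]])
    if n=='wrist':
        T=np.eye(4);q=obs['tool_rot'];T[:3,:3]=R.from_quat([q[1],q[2],q[3],q[0]]).as_matrix();T[:3,3]=obs['tool_pos']
        C=T@p['hand_eye'];return K,C[:3,:3],C[:3,3]
    r=R.from_rotvec(np.ravel(p['rvec'])).as_matrix();return K,r.T,-r.T@np.ravel(p['tvec'])
def ray(c,uv,z):
    K,r,o=c; d=r@np.linalg.solve(K,[uv[0],uv[1],1.]); return o+d*(z-o[2])/d[2]
def proj(c,P):
    K,r,o=c; q=K@(r.T@(np.asarray(P,float)-o)); return q[:2]/q[2]
def mat(o): q=o['tool_rot']; return R.from_quat([q[1],q[2],q[3],q[0]]).as_matrix()
E
python3 - <<'E'
import cv2
a=cv2.imread("pics/top.png")[170:282,228:428]
cv2.imwrite("pics/topc.png",cv2.resize(a,None,fx=4,fy=4,interpolation=cv2.INTER_CUBIC))
E
```

```text
(no output)
```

View pics/topc.png

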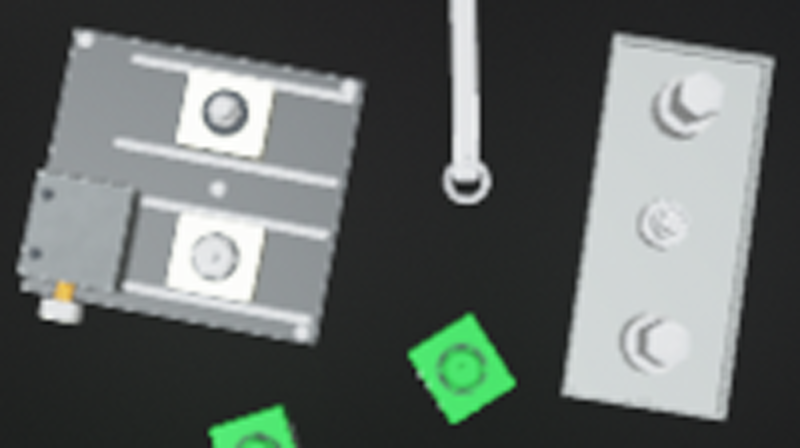

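```bash
python3 - <<'E'
from h import *
c=cam('top'); s=cam('scene')
im=cv2.imread('pics/top.png'); g=lambda x,y:np.array([x/4+228-.375,y/4+170-.375])
TL,TR,BR=[ray(c,g(*p),8)[:2] for p in [(76,30),(365,83),(317,345)]]
print('plate',TL,TR,BR,np.linalg.norm(TL-TR),np.linalg.norm(TR-BR))
# fixture yaw (y axis)
e=TL-TR; y1=np.arctan2(-e[0],e[1]); d=TR-BR; y2=np.arctan2(d[1],d[0]); print(np.degrees([y1,y2]))
yaw=(y1*205+y2*185)/390; Rz=np.array([[np.cos(yaw),-np.sin(yaw)],[np.sin(yaw),np.cos(yaw)]])
o=np.mean([TL-Rz@[140,120],TR-Rz@[140,-85],BR-Rz@[-45,-85]],0); print('fixture',o,np.degrees(yaw))
# cartridges
m=(im.min(2)>225).astype(np.uint8); 
for n,(x0,x1,y0,y1_) in dict(lane=(268,298,220,248),spare=(270,298,186,211)).items():
    k=np.zeros_like(m);k[y0:y1_,x0:x1]=m[y0:y1_,x0:x1]
    cs=max(cv2.findContours(k,0,2)[0],key=cv2.contourArea)
    (cx,cy),wh,an=cv2.minAreaRect(cs); P=ray(c,(cx,cy),53); print(n,cx,cy,wh,an,P,'fix',Rz.T@(P[:2]-o))
# tray corners rim z12
T=[ray(c,g(*p),12)[:2] for p in [(614,33),(775,58),(725,420),(562,396)]]
print('tray',np.mean(T,0),[np.linalg.norm(T[i]-T[(i+1)%4]) for i in range(4)],'long dir deg',np.degrees(np.arctan2(*(T[0]-T[3])[::-1])))
for n,p in dict(s_far=(704,96),s_near=(668,343)).items(): print(n,ray(c,g(*p),88))
for n,p in dict(s_far=(679,108),s_near=(644,342)).items(): print(n,'skirt',ray(c,g(*p),40))
print('adapter',ray(c,g(664,223),56))
ob=manip.get_obs(); print(mat(ob)); print(proj(c,[0,0,0]))
E
```

```text
plate [667.16207054 193.58548661] [633.4526431   -7.60619275] [452.88495252  21.74095948] 203.99612089976804 182.9370007056093
[-9.51149249 -9.23140183]
fixture [509.92960213  98.44900855] -9.378628971321026
lane 281.3653869628906 233.173095703125 (20.788307189941406, 20.592193603515625) 11.309932708740234 [511.22274038  88.57413898  53.        ] fix [ 2.88504153 -9.53214513]
spare 283.9320068359375 197.62400817871094 (21.376813888549805, 19.140745162963867) 10.30484676361084 [605.765302   84.3365891  53.       ] fix [96.85439644  1.69341166]
tray [ 538.72157007 -216.98494074] [np.float64(111.98689832138425), np.float64(250.0456496868526), np.float64(110.8338822704012), np.float64(251.40713548896858)] long dir deg -7.830958982803715
s_far [ 616.92243873 -227.14435703   88.        ]
s_near [ 458.2524772  -203.99976732   88.        ]
s_far skirt [ 615.38892612 -219.04366449   40.        ]
s_near skirt [ 458.77401888 -195.82456841   40.        ]
adapter [ 536.77041221 -206.48877044   56.        ]
[[ 2.59770893e-01 -2.89985068e-04  9.65670233e-01]
 [-9.65669464e-01  1.21941205e-03  2.59771052e-01]
 [-1.25287964e-03 -9.99999214e-01  3.67380307e-05]]
[311.59199711 429.17841398]
```

drive_tool:
  series:
    - {"jaw": 85, "dp": [-180, 0, 456], "dr": [0, -66, 0]}
    - {"jaw": 85, "dp": [-180, 0, 456], "dr": [0, -66, 0]}
    - {"jaw": 85, "dp": [-180, 0, 456], "dr": [0, -66, 0]}
    - {"jaw": 85, "dp": [-180, 0, 456], "dr": [0, -66, 0]}
    - {"jaw": 85, "dp": [-180, 0, 456], "dr": [0, -66, 0]}
  squeeze: 60

```text
t: 0.72
tool_pos: [388.4, -319.0, 231.0]
tool_rot: [0.696, -0.695, 0.128, -0.128]
contact_force: [1.0, -1.2, 0.2]
gripper_width: 0.997
```

```bash
cat >> h.py <<'E'
def to(P,yaw,o=None):
    "dp, dr(tool y deg) to reach world P with tool-x yaw (deg), pointing down"
    o=o or manip.get_obs(); M=mat(o); a=np.radians(yaw)
    X=np.array([np.cos(a),np.sin(a),0]);Y=np.array([0,0,-1.]); G=np.c_[X,Y,np.cross(X,Y)]
    print('t %.2f'%o['t'],'pos',np.round(o['tool_pos'],1),'F',np.round(o['contact_force'],1),'gw %.3f'%o['gripper_width'],'yaw %.1f'%np.degrees(np.arctan2(M[1,0],M[0,0])),'j1,j6',np.round([o['joint_pos'][0],o['joint_pos'][5]],2))
    print('dp',np.round(M.T@(np.array(P)-o['tool_pos']),1),'dr',np.round(np.degrees(R.from_matrix(M.T@G).as_rotvec()),1))
E
python3 -c "
from h import *
to([530,-215,230],-9.4)"
```

```text
t 0.72 pos [ 388.4 -319.   231. ] F [ 1.  -1.2  0.2] gw 0.997 yaw -20.9 j1,j6 [-0.69  1.25]
dp [ 95.2   1.  147.6] dr [ -0.1 -11.5  -0. ]
```

drive_tool:
  series:
    - {"jaw": 85, "dp": [95, 1, 148], "dr": [0, -11.5, 0]}
    - {"jaw": 85, "dp": [95, 1, 148], "dr": [0, -11.5, 0]}
    - {"jaw": 85, "dp": [95, 1, 148], "dr": [0, -11.5, 0]}
    - {"jaw": 85, "dp": [95, 1, 148], "dr": [0, -11.5, 0]}
    - {"jaw": 85, "dp": [95, 1, 148], "dr": [0, -11.5, 0]}

```text
t: 1.35
tool_pos: [529.5, -214.4, 229.5]
tool_rot: [0.705, -0.704, 0.058, -0.057]
contact_force: [-0.7, -0.2, 0.2]
gripper_width: 0.994
```

```bash
python3 - <<'E'
from h import *
import pickle
o=manip.get_obs(); im=vision.get_image('wrist'); pickle.dump((o,im),open('w1.pkl','wb'))
c=cam('wrist',o)
print([proj(c,p).round() for p in ([616,-224,88],[458,-201,88],[537,-207,56])])
cv2.imwrite('pics/w1.png',im[:,:,::-1])
to([530,-215,230],-9.4)
E
```

```text
[array([419., 186.]), array([240., 189.]), array([327., 175.])]
t 1.40 pos [ 529.2 -214.9  229.8] F [0.3 0.1 0. ] gw 1.000 yaw -9.4 j1,j6 [-0.39  1.35]
dp [ 0.8 -0.2  0. ] dr [-0.1 -0.  -0.1]
```

View pics/w1.png

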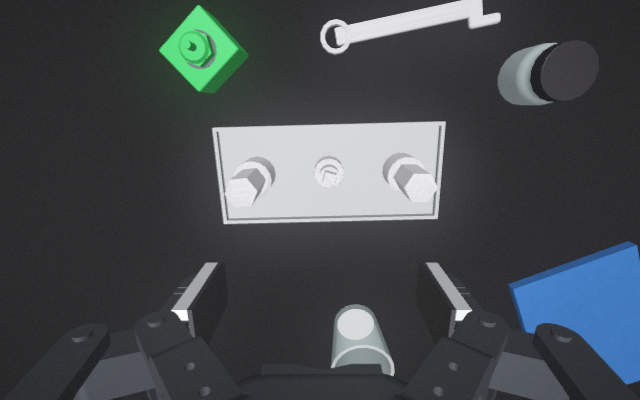

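The tray fills the middle of this view. The sockets' hex tops are at about (242,190) and (421,187), and the adapter is at (329,172). I'll fit the hex tops next.

```bash
python3 - <<'E'
from h import *
import pickle
o,im=pickle.load(open('w1.pkl','rb')); c=cam('wrist',o); g=im.min(2)
out=[]
for n,(u,v) in dict(near=(242,190),far=(421,187)).items():
    cr=g[v-28:v+28,u-28:u+28]; print(n,'lvl',g[v-4:v+5:4,u-4:u+5:4].ravel())
    t=int(np.median(g[v-4:v+5,u-4:u+5]))-12
    k=cv2.morphologyEx((cr>t).astype(np.uint8),2,np.ones((3,3)))
    N,l,st,ce=cv2.connectedComponentsWithStats(k,connectivity=4); i=l[28,28]
    q=(l==i).astype(np.uint8); cs=max(cv2.findContours(q,0,2)[0],key=cv2.contourArea)[:,0]
    P=np.array([ray(c,(p[0]+u-28,p[1]+v-28),88)[:2] for p in cs]); 
    cen=ray(c,ce[i]+[u-28,v-28],88); d=P-cen[:2]; a=np.arctan2(d[:,1],d[:,0])
    # support function minimum = flat normals
    th=np.radians(np.arange(0,180,1.)); w=[np.ptp(d@[np.cos(x),np.sin(x)]) for x in th]
    w60=np.array(w).reshape(3,60).sum(0); print(n,cen,st[i,4],'flat normal mod60',w60.argmin(),'width',w60.min()/3,'max',w60.max()/3,np.round([w[k] for k in range(w60.argmin(),180,60)],1))
    big=cv2.resize(np.dstack([cr]*3),None,fx=6,fy=6,interpolation=cv2.INTER_CUBIC); cv2.drawContours(big,[cs[:,None]*6+3],-1,(0,0,255),1); out.append(big)
cv2.imwrite('pics/hex.png',np.hstack(out))
E
```

```text
near lvl [228 230 231 231 232 230 230 231 233]
near [ 457.84277322 -203.63145013   88.        ] 687 flat normal mod60 27 width 25.83300282681225 max 28.379988183565725 [25.8 25.8 25.9]
far lvl [233 232 231 233 228 230 229 233 228]
far [ 617.87335433 -225.25598052   88.        ] 687 flat normal mod60 21 width 25.340427957885947 max 27.980971834548864 [25.6 24.9 25.5]
```

View pics/hex.png

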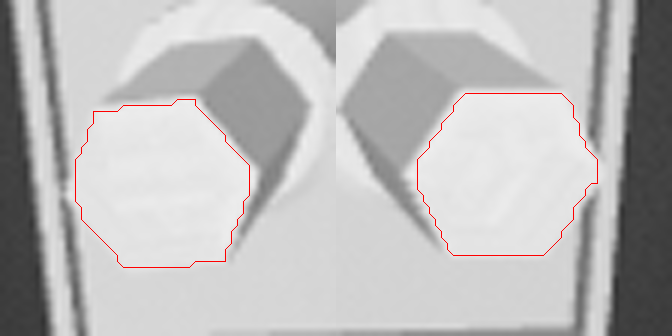

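drive_tool:
  series:
    - {"jaw": 0, "dp": [-17, 0, 60], "dr": [0, 0, 0]}
    - {"jaw": 0, "dp": [-34, 30, 120], "dr": [0, 0, 0]}
    - {"jaw": 0, "dp": [-51, 60, 180], "dr": [0, 0, 0]}
    - {"jaw": 0, "dp": [-68, 100, 241], "dr": [0, 0, 0]}
    - {"jaw": 0, "dp": [-68, 110, 241], "dr": [0, 0, 0]}

```text
t: 2.02
tool_pos: [499.8, 35.1, 119.3]
tool_rot: [0.705, -0.704, 0.059, -0.057]
contact_force: [1.2, 0.2, 0.6]
gripper_width: -0.003
```

```bash
python3 - <<'E'
from h import *
to([501,34,25],-9.4)
o=manip.get_obs(); im=vision.get_image('wrist')
c=cam('wrist',o)
print(proj(c,[511,88.6,53]))
cv2.imwrite('pics/w2.png',im[:,:,::-1])
E
```

```text
t 2.02 pos [499.8  35.1 119.3] F [1.2 0.2 0.6] gw -0.003 yaw -9.4 j1,j6 [0.07 1.8 ]
dp [ 1.5 94.3 -1. ] dr [-0.1  0.  -0.1]
[324.50671317 137.63210324]
```

View pics/w2.png

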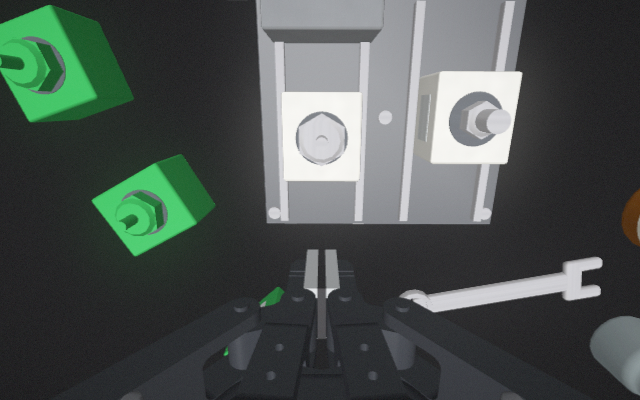

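The lane cartridge's top is at (321,137), with the large nut and thin stub. The spare, with the small nut and fat stub, is at (470,117). The manifold's top front edge is near row 29. I'll refine the geometry from this view.

```bash
python3 - <<'E'
from h import *
o=manip.get_obs(); c=cam('wrist',o); im=cv2.imread('pics/w2.png')
k=np.zeros(im.shape[:2],np.uint8); k[85:190,270:370]=(im.min(2)>232)[85:190,270:370]
cs=max(cv2.findContours(k,0,2)[0],key=cv2.contourArea); r=cv2.minAreaRect(cs); print(r)
B=cv2.boxPoints(r); W=np.array([ray(c,p,53)[:2] for p in B]); print(W.round(1).tolist(),[np.linalg.norm(W[i]-W[(i+1)%4]).round(1) for i in range(4)])
cen=W.mean(0); e=W[1]-W[0]; print('cart',cen,'edge ang',np.degrees(np.arctan2(e[1],e[0])))
y=np.radians(-9.4);Rz=np.array([[np.cos(y),-np.sin(y)],[np.sin(y),np.cos(y)]])
col=im[0:60,320].mean(1).round(); print(col[15:50])
f=ray(c,(321,29),54)[:2]; L=Rz.T@(f-cen); print('face from cart centre',L,'travel',L[1]-28)
for u,z in ((284,15),(364,15)): print('rail',Rz.T@(ray(c,(u,200),z)[:2]-cen))
print('stub top',ray(c,(321,140),81), 'start TCP', cen+Rz@[0,-28-11-15])
E
```

```text
((321.0, 135.5), (87.0, 78.0), 90.0)
[[488.6, 120.5], [534.5, 112.9], [527.7, 60.4], [478.2, 68.6]] [np.float64(46.4), np.float64(52.9), np.float64(50.2), np.float64(53.0)]
cart [507.24202098  90.61515866] edge ang -9.376649154113538
[163. 165. 163. 163. 164. 164. 165. 164. 165. 163. 167. 161. 152. 146.
 118.  95.  93.  93.  92.  92.  90.  94.  93.  93.  94.  94.  93.  91.
 146. 167. 168. 167. 166. 167. 168.]
face from cart centre [-1.02192360e-03  5.99513233e+01] travel 31.951323338363324
rail [-28.93868938 -51.74009554]
rail [ 33.18576714 -51.61266397]
stub top [507.61272881  91.78229911  81.        ] start TCP [498.42241902  37.34026194]
```

drive_tool:
  series:
    - {"jaw": 0, "dp": [-1, 45, -1], "dr": [0, 0, 0]}
    - {"jaw": 0, "dp": [-1, 85, -1], "dr": [0, 0, 0]}
    - {"jaw": 0, "dp": [-1, 94, -1], "dr": [0, 0, 0]}
    - {"jaw": 0, "dp": [-1, 94, 8], "dr": [0, 0, 0]}
    - {"jaw": 0, "dp": [-1, 94, 14], "dr": [0, 0, 0]}

```text
t: 2.7
tool_pos: [500.7, 50.6, 24.5]
tool_rot: [0.705, -0.704, 0.059, -0.057]
contact_force: [0.7, -0.3, -0.5]
gripper_width: -0.0
```

drive_tool:
  series:
    - {"jaw": 0, "dp": [0, 0, 6], "dr": [0, 0, 0]}
    - {"jaw": 0, "dp": [0, 0, 12], "dr": [0, 0, 0]}
    - {"jaw": 0, "dp": [0, 0, 17], "dr": [0, 0, 0]}
    - {"jaw": 0, "dp": [0, 0, 22], "dr": [0, 0, 0]}
    - {"jaw": 0, "dp": [0, 0, 26], "dr": [0, 0, 0]}

```text
t: 3.32
tool_pos: [504.9, 76.5, 24.6]
tool_rot: [0.705, -0.704, 0.059, -0.057]
contact_force: [-1.3, -2.9, -0.4]
gripper_width: 0.003
```

drive_tool:
  series:
    - {"jaw": 0, "dp": [0, 0, 2], "dr": [0, 0, 0]}
    - {"jaw": 0, "dp": [0, 0, 4], "dr": [0, 0, 0]}
    - {"jaw": 0, "dp": [0, 0, 6], "dr": [0, 0, 0]}
    - {"jaw": 0, "dp": [0, 0, 8], "dr": [0, 0, 0]}
    - {"jaw": 0, "dp": [0, 0, 8], "dr": [0, 0, 0]}

```text
t: 3.95
tool_pos: [506.0, 83.7, 24.6]
tool_rot: [0.705, -0.705, 0.059, -0.057]
contact_force: [-1.0, -7.1, 1.1]
gripper_width: 0.001
```

drive_tool:
  series:
    - {"jaw": 0, "dp": [0, 0, 1], "dr": [0, 0, 0]}
    - {"jaw": 0, "dp": [0, 0, 2], "dr": [0, 0, 0]}
    - {"jaw": 0, "dp": [0, 0, 2.5], "dr": [0, 0, 0]}
    - {"jaw": 0, "dp": [0, 0, 3], "dr": [0, 0, 0]}
    - {"jaw": 0, "dp": [0, 0, 3], "dr": [0, 0, 0]}

```text
t: 4.58
tool_pos: [506.0, 83.7, 24.6]
tool_rot: [-0.703, 0.707, -0.06, 0.058]
contact_force: [-1.3, -19.4, 3.8]
gripper_width: 0.004
```

Contact is firm: the force rose to 19 N and the fingers stopped at the expected distance. I'll back off, rise and check.

drive_tool:
  series:
    - {"jaw": 0, "dp": [0, 0, -20], "dr": [0, 0, 0]}
    - {"jaw": 0, "dp": [0, -10, -40], "dr": [0, 0, 0]}
    - {"jaw": 0, "dp": [0, -65, -45], "dr": [0, 0, 0]}
    - {"jaw": 20, "dp": [0, -125, -45], "dr": [0, 0, 0]}
    - {"jaw": 60, "dp": [0, -145, -45], "dr": [0, 0, 0]}

```text
t: 5.2
tool_pos: [500.9, 40.8, 173.8]
tool_rot: [-0.703, 0.706, -0.058, 0.06]
contact_force: [0.4, 0.9, -1.4]
gripper_width: 0.422
```

```bash
python3 - <<'E'
from h import *
o=manip.get_obs(); im=vision.get_image('wrist')[:,:,::-1]; c=cam('wrist',o)
u,v=proj(c,[512.5,122,53]); print(u,v)
to([458,-203.6,200],-33,o)
u,v=int(u),int(v); k=np.zeros(im.shape[:2],np.uint8); s=np.s_[max(v-60,0):v+60,u-60:u+60]; k[s]=(im.min(2)>225)[s]
cs=max(cv2.findContours(k,0,2)[0],key=cv2.contourArea); r=cv2.minAreaRect(cs); print(r)
W=np.array([ray(c,p,53)[:2] for p in cv2.boxPoints(r)]); print(W.mean(0),[np.linalg.norm(W[i]-W[(i+1)%4]).round(1) for i in range(4)])
cr=im[max(v-80,0):v+80,u-100:u+100]; cv2.imwrite('pics/w3.png',cv2.resize(cr,None,fx=4,fy=4,interpolation=cv2.INTER_CUBIC)); print('crop org',u-100,max(v-80,0))
cv2.imwrite('pics/w3full.png',im)
E
```

```text
317.56216799684427 93.24293550169162
t 5.20 pos [500.9  40.8 173.8] F [ 0.4  0.9 -1.4] gw 0.422 yaw -9.6 j1,j6 [0.08 1.82]
dp [  -1.7  -25.4 -248.2] dr [ 0.2 23.4  0.2]
((319.5, 92.5), (75.0, 65.0), 90.0)
[513.90256775 121.41945148] [np.float64(47.8), np.float64(54.0), np.float64(51.0), np.float64(53.9)]
crop org 217 13
```

View pics/w3.png

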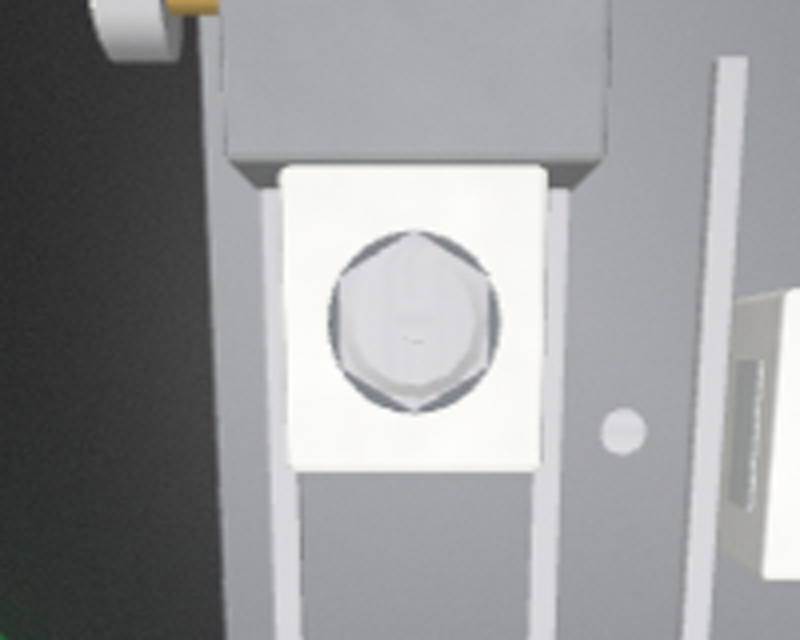

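The lane cartridge sits flush against the manifold. Its top is at crop (415,318), with no visible gap at crop row 165. Next I go above the near socket.

drive_tool:
  series:
    - {"jaw": 60, "dp": [0, 0, -62], "dr": [0, 10, 0]}
    - {"jaw": 60, "dp": [-1, 0, -124], "dr": [0, 20, 0]}
    - {"jaw": 60, "dp": [-2, 10, -186], "dr": [0, 23.4, 0]}
    - {"jaw": 60, "dp": [-2, 30, -248], "dr": [0, 23.4, 0]}
    - {"jaw": 60, "dp": [-2, 34, -248], "dr": [0, 23.4, 0]}

```text
t: 5.88
tool_pos: [457.2, -206.2, 139.9]
tool_rot: [-0.677, 0.678, -0.201, 0.203]
contact_force: [-0.1, 0.5, -0.9]
gripper_width: 0.704
```

```bash
python3 - <<'E'
from h import *
o=manip.get_obs(); im=vision.get_image('wrist')[:,:,::-1]; c=cam('wrist',o)
to([458,-203.6,45.3],-33,o)
u,v=proj(c,[458,-203.6,88]); print(u,v)
u,v=int(u),int(v); g=im.min(2); x0=max(u-60,0);y0=max(v-60,0)
cr=g[y0:v+60,x0:u+60]; t=int(np.median(g[v-4:v+5,u-4:u+5]))-12; print(t)
k=cv2.morphologyEx((cr>t).astype(np.uint8),2,np.ones((3,3)))
N,l,st,ce=cv2.connectedComponentsWithStats(k,connectivity=4); i=l[v-y0,u-x0]
cs=max(cv2.findContours((l==i).astype(np.uint8),0,2)[0],key=cv2.contourArea)[:,0]
P=np.array([ray(c,p+[x0,y0],88)[:2] for p in cs]);th=np.radians(np.arange(180.)); w=np.array([np.ptp(P@[np.cos(x),np.sin(x)]) for x in th]);w6=w.reshape(3,60).sum(0)/3
print('cen',ray(c,ce[i]+[x0,y0],88),'area',st[i,4],'normal',w6.argmin(),w6.min(),w6.max())
cv2.imwrite('pics/w4.png',im)
E
```

```text
t 5.88 pos [ 457.2 -206.2  139.9] F [-0.1  0.5 -0.9] gw 0.704 yaw -33.2 j1,j6 [-0.42  1.73]
dp [-1.1 94.6  2.7] dr [ 0.1 -0.2  0.2]
319.0853875136994 223.63269689044145
214
cen [ 457.85435152 -203.64762951   88.        ] area 1367 normal 28 25.903934279749404 29.168943606538573
```

drive_tool:
  series:
    - {"jaw": 60, "dp": [-1, 50, 2.7], "dr": [0, 0, 0]}
    - {"jaw": 60, "dp": [-1, 90, 2.7], "dr": [0, 0, 0]}
    - {"jaw": 60, "dp": [-1, 94, 2.7], "dr": [0, 0, 0]}
    - {"jaw": 20, "dp": [-1, 94, 2.7], "dr": [0, 0, 0]}
    - {"jaw": 15, "dp": [-1, 94, 2.7], "dr": [0, 0, 0]}
  squeeze: 70

```text
t: 6.55
tool_pos: [459.6, -202.2, 47.5]
tool_rot: [-0.677, 0.678, -0.2, 0.203]
contact_force: [0.7, -1.1, 9.0]
gripper_width: 0.293
```

drive_tool:
  series:
    - {"jaw": 15, "dp": [0, 0, 0], "dr": [0, 0, 0]}
    - {"jaw": 15, "dp": [0, 0, 0], "dr": [0, 0, 0]}
    - {"jaw": 15, "dp": [0, 0, 0], "dr": [0, 0, 0]}
    - {"jaw": 15, "dp": [0, -30, 0], "dr": [0, 0, 0]}
    - {"jaw": 15, "dp": [0, -90, 0], "dr": [0, 0, 0]}

```text
t: 7.18
tool_pos: [457.5, -201.2, 136.5]
tool_rot: [-0.677, 0.678, -0.201, 0.202]
contact_force: [0.8, -1.0, -1.4]
gripper_width: 0.292
```

```bash
python3 - <<'E'
from h import *
to([513.2,121.7,150],-9.4)
E
```

```text
t 7.17 pos [ 457.5 -201.2  136.5] F [ 0.8 -1.  -1.4] gw 0.292 yaw -33.1 j1,j6 [-0.41  1.73]
dp [-129.8  -13.8  300.9] dr [  0.1 -23.7   0. ]
```

drive_tool:
  series:
    - {"jaw": 15, "dp": [-22, -14, 50], "dr": [0, -8, 0]}
    - {"jaw": 15, "dp": [-44, -20, 100], "dr": [0, -16, 0]}
    - {"jaw": 15, "dp": [-66, -20, 150], "dr": [0, -23.7, 0]}
    - {"jaw": 15, "dp": [-88, -20, 200], "dr": [0, -23.7, 0]}
    - {"jaw": 15, "dp": [-108, -20, 250], "dr": [0, -23.7, 0]}

```text
t: 7.8
tool_pos: [503.5, 68.9, 156.4]
tool_rot: [-0.704, 0.705, -0.058, 0.058]
contact_force: [1.1, -0.5, -1.9]
gripper_width: 0.293
```

```bash
python3 - <<'E'
from h import *
to([513.2,121.7,142],-9.4)
E
```

```text
t 7.80 pos [503.5  68.9 156.4] F [ 1.1 -0.5 -1.9] gw 0.293 yaw -9.4 j1,j6 [0.14 1.87]
dp [ 0.9 14.3 53.7] dr [ 0.1 -0.   0. ]
```

drive_tool:
  series:
    - {"jaw": 15, "dp": [0.5, 5, 30], "dr": [0, 0, 0]}
    - {"jaw": 15, "dp": [0.9, 10, 50], "dr": [0, 0, 0]}
    - {"jaw": 15, "dp": [0.9, 14, 53.7], "dr": [0, 0, 0]}
    - {"jaw": 15, "dp": [0.9, 14, 53.7], "dr": [0, 0, 0]}
    - {"jaw": 15, "dp": [0.9, 14, 53.7], "dr": [0, 0, 0]}

```text
t: 8.43
tool_pos: [513.2, 120.7, 142.4]
tool_rot: [-0.704, 0.705, -0.058, 0.059]
contact_force: [-0.3, -0.5, -1.9]
gripper_width: 0.294
```

```bash
python3 - <<'E'
from h import *
o=manip.get_obs(); im=vision.get_image('wrist')[:,:,::-1]; c=cam('wrist',o); M=mat(o)
to([513.2,121.7,94.3],-9.4,o)
sc=vision.get_image('scene')[:,:,::-1]; s=cam('scene'); u,v=proj(s,[513,122,100]).astype(int); print(u,v)
a=cv2.resize(im[150:400,170:470],(600,500)); b=cv2.resize(sc[v-45:v+45,u-18:u+18],(200,500),interpolation=cv2.INTER_CUBIC)
cv2.imwrite('pics/w5.png',np.hstack([a,b])); 
E
```

```text
t 8.43 pos [513.2 120.7 142.4] F [-0.3 -0.5 -1.9] gw 0.294 yaw -9.5 j1,j6 [0.23 1.97]
dp [-0.1 48.1  1.1] dr [ 0.1 -0.1  0. ]
327 160
```

View pics/w5.png

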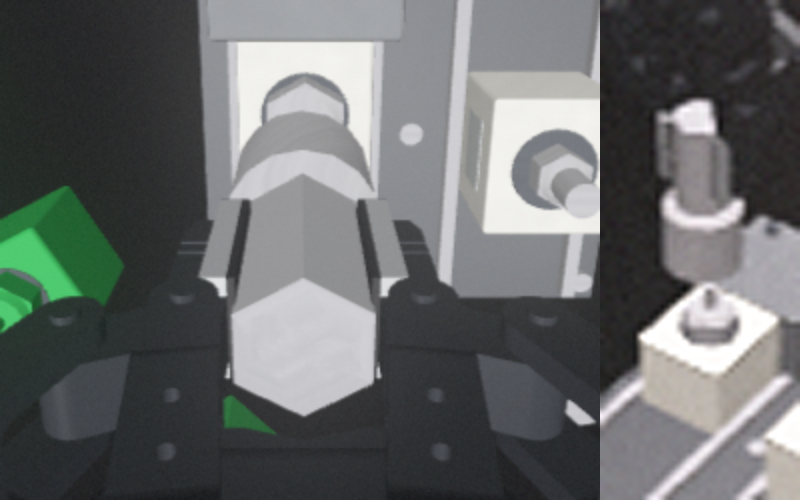

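Socket held squarely above the nut. Its hex top is at about pixel (321.5,323.5). I'll compute the offset of its axis from the TCP.

```bash
python3 - <<'E'
from h import *
K=cam('top')[0]; p=vision.camera_params('wrist'); H=p['hand_eye']; f=200/np.tan(np.radians(p['fovy']/2))
for vc in (323.5,):
  for h in (40,42,44):
    d=H[:3,:3]@[(321.5-p['cx'])/f,(vc-p['cy'])/f,1]; print(h,H[:3,3]+d*((-h-H[1,3])/d[1]))
E
```

```text
40 [  0.39835737 -40.          -2.2455125 ]
42 [  0.39531192 -42.          -0.72951363]
44 [  0.39226646 -44.           0.78648525]
```

drive_tool:
  series:
    - {"jaw": 15, "dp": [0, 10, 1.5], "dr": [0, 0, 0]}
    - {"jaw": 15, "dp": [0, 20, 1.5], "dr": [0, 0, 0]}
    - {"jaw": 15, "dp": [0, 25, 1.5], "dr": [0, 0, 0]}
    - {"jaw": 15, "dp": [0, 29, 1.5], "dr": [0, 0, 0]}
    - {"jaw": 15, "dp": [0, 32, 1.5], "dr": [0, 0, 0]}

```text
t: 9.15
tool_pos: [513.6, 122.3, 110.4]
tool_rot: [-0.704, 0.705, -0.058, 0.059]
contact_force: [-3.2, -1.4, 12.6]
gripper_width: 0.3
```

drive_tool:
  series:
    - {"jaw": 15, "dp": [0, 2, 0], "dr": [0, 0, 0]}
    - {"jaw": 15, "dp": [0, 4, 0], "dr": [0, 0, 0]}
    - {"jaw": 15, "dp": [0, 6, 0], "dr": [0, 0, 0]}
    - {"jaw": 15, "dp": [0, 7, 0], "dr": [0, 0, 0]}
    - {"jaw": 15, "dp": [0, 7, 0], "dr": [0, 0, 0]}

```text
t: 9.78
tool_pos: [514.0, 122.3, 109.5]
tool_rot: [0.705, -0.704, 0.056, -0.06]
contact_force: [-19.6, -6.2, 63.8]
gripper_width: 0.294
```

drive_tool:
  series:
    - {"jaw": 15, "dp": [-1, -6, 0], "dr": [0, 0, 0]}
    - {"jaw": 15, "dp": [-2, -4, 0], "dr": [0, 0, 0]}
    - {"jaw": 15, "dp": [-2, 0, 0], "dr": [0, 0, 0]}
    - {"jaw": 15, "dp": [-2, 2, 0], "dr": [0, 0, 0]}
    - {"jaw": 15, "dp": [-2, 2, 0], "dr": [0, 0, 0]}

```text
t: 10.4
tool_pos: [512.3, 122.8, 109.9]
tool_rot: [0.705, -0.704, 0.056, -0.061]
contact_force: [-11.1, -2.8, 37.7]
gripper_width: 0.293
```

drive_tool:
  series:
    - {"jaw": 15, "dp": [0, 1, 1.5], "dr": [0, 3, 0]}
    - {"jaw": 15, "dp": [0, 1, -1.5], "dr": [0, -3, 0]}
    - {"jaw": 15, "dp": [0.7, 1, -1], "dr": [0, 3, 0]}
    - {"jaw": 15, "dp": [0.7, 1, 1], "dr": [0, -3, 0]}
    - {"jaw": 15, "dp": [0, 1, 0], "dr": [0, 0, 0]}

```text
t: 11.02
tool_pos: [514.1, 123.2, 110.0]
tool_rot: [0.705, -0.704, 0.054, -0.062]
contact_force: [0.8, 0.2, 15.0]
gripper_width: 0.294
```

It rests at TCP z of about 110, so the mouth is at nut-top height. It stays there under 15–60 N and a wiggle, so this socket doesn't fit. I'll take it back to its place in the tray.

drive_tool:
  series:
    - {"jaw": 15, "dp": [0, -20, 0], "dr": [0, 0, 0]}
    - {"jaw": 15, "dp": [0, -40, 0], "dr": [0, 0, 0]}
    - {"jaw": 15, "dp": [0, -42, -50], "dr": [0, 0, 0]}
    - {"jaw": 15, "dp": [0, -42, -110], "dr": [0, 0, 0]}
    - {"jaw": 15, "dp": [0, -42, -170], "dr": [0, 0, 0]}

```text
t: 11.65
tool_pos: [485.0, -45.9, 150.2]
tool_rot: [0.705, -0.704, 0.054, -0.061]
contact_force: [0.4, -0.4, -1.6]
gripper_width: 0.295
```

```bash
python3 - <<'E'
from h import *
to([458,-203,120],-9.4)
E
```

```text
t 11.65 pos [485.  -45.9 150.2] F [ 0.4 -0.4 -1.6] gw 0.295 yaw -9.4 j1,j6 [-0.1   1.64]
dp [  -1.3   29.7 -159.5] dr [-0.2  0.   0.5]
```

drive_tool:
  series:
    - {"jaw": 15, "dp": [-1, 0, -60], "dr": [0, 0, 0.5]}
    - {"jaw": 15, "dp": [-1, 0, -120], "dr": [0, 0, 0.5]}
    - {"jaw": 15, "dp": [-1, 20, -159], "dr": [0, 0, 0.5]}
    - {"jaw": 15, "dp": [-1, 50, -159.5], "dr": [0, 0, 0.5]}
    - {"jaw": 15, "dp": [-1, 80, -159.5], "dr": [0, 0, 0.5]}

```text
t: 12.28
tool_pos: [458.1, -203.6, 67.6]
tool_rot: [0.706, -0.703, 0.059, -0.058]
contact_force: [0.3, 0.4, -2.7]
gripper_width: 0.295
```

```bash
python3 - <<'E'
from h import *
to([458,-203,47],-9.4)
E
```

```text
t 12.28 pos [ 458.1 -203.6   67.6] F [ 0.3  0.4 -2.7] gw 0.295 yaw -9.5 j1,j6 [-0.42  1.32]
dp [-0.2 20.6  0.5] dr [-0.2 -0.1 -0. ]
```

drive_tool:
  series:
    - {"jaw": 15, "dp": [0, 10, 0], "dr": [0, 0, 0]}
    - {"jaw": 15, "dp": [0, 17, 0], "dr": [0, 0, 0]}
    - {"jaw": 15, "dp": [0, 20, 0], "dr": [0, 0, 0]}
    - {"jaw": 15, "dp": [0, 22, 0], "dr": [0, 0, 0]}
    - {"jaw": 15, "dp": [0, 22, 0], "dr": [0, 0, 0]}

```text
t: 12.9
tool_pos: [458.5, -203.5, 47.5]
tool_rot: [0.706, -0.704, 0.058, -0.059]
contact_force: [-4.1, 1.8, 14.0]
gripper_width: 0.292
```

drive_tool:
  series:
    - {"jaw": 40, "dp": [0, 0, 0], "dr": [0, 0, 0]}
    - {"jaw": 60, "dp": [0, 0, 0], "dr": [0, 0, 0]}
    - {"jaw": 60, "dp": [0, 0, 0], "dr": [0, 0, 0]}
    - {"jaw": 60, "dp": [0, -40, 0], "dr": [0, 0, 0]}
    - {"jaw": 60, "dp": [0, -95, 0], "dr": [0, 0, 0]}

```text
t: 13.52
tool_pos: [457.4, -203.3, 142.4]
tool_rot: [0.706, -0.703, 0.059, -0.058]
contact_force: [1.1, -0.8, -0.2]
gripper_width: 0.701
```

```bash
python3 - <<'E'
from h import *
o=manip.get_obs(); im=vision.get_image('wrist')[:,:,::-1]; c=cam('wrist',o)
to([618,-225,140],-39,o)
print(proj(c,[458,-203.6,88]),proj(c,[458,-203.6,4]),proj(c,[618,-225,88]))
cv2.imwrite('pics/w6.png',im)
E
```

```text
t 13.53 pos [ 457.4 -203.3  142.4] F [ 1.1 -0.8 -0.2] gw 0.701 yaw -9.5 j1,j6 [-0.42  1.32]
dp [162.    2.1   5. ] dr [-0.2 29.5 -0.2]
[321.81710706 226.4630202 ] [321.80467977 192.73106101] [575.37882443 219.00867177]
```

View pics/w6.png

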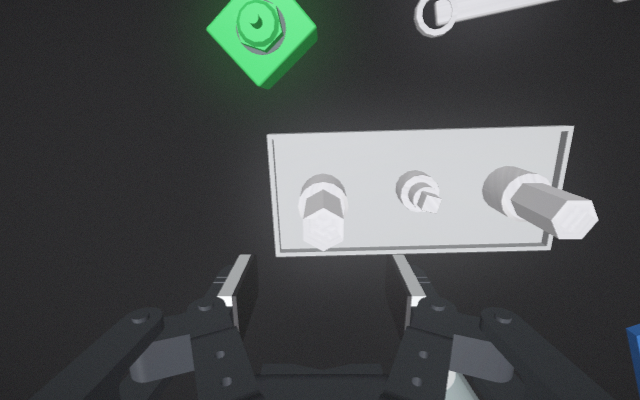

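The returned socket stands upright at (323,229), where predicted. The second is at (576,218). I'll move over the second and re-measure.

drive_tool:
  series:
    - {"jaw": 60, "dp": [55, 0, 2], "dr": [0, 10, 0]}
    - {"jaw": 60, "dp": [110, 0, 4], "dr": [0, 20, 0]}
    - {"jaw": 60, "dp": [162, 0, 5], "dr": [0, 29.5, 0]}
    - {"jaw": 60, "dp": [162, 0, 5], "dr": [0, 29.5, 0]}
    - {"jaw": 60, "dp": [162, 0, 5], "dr": [0, 29.5, 0]}

```text
t: 14.2
tool_pos: [620.6, -226.2, 150.4]
tool_rot: [0.668, -0.666, 0.233, -0.237]
contact_force: [1.0, 0.6, 0.4]
gripper_width: 0.702
```

```bash
python3 - <<'E'
from h import *
o=manip.get_obs(); im=vision.get_image('wrist')[:,:,::-1]; c=cam('wrist',o)
u,v=proj(c,[618,-225,88]); print(u,v)
u,v=int(u),int(v); g=im.min(2); x0=max(u-60,0);y0=max(v-60,0)
cr=g[y0:v+60,x0:u+60]; t=int(np.median(g[v-4:v+5,u-4:u+5]))-12
k=cv2.morphologyEx((cr>t).astype(np.uint8),2,np.ones((3,3)))
N,l,st,ce=cv2.connectedComponentsWithStats(k,connectivity=4); i=l[v-y0,u-x0]
cs=max(cv2.findContours((l==i).astype(np.uint8),0,2)[0],key=cv2.contourArea)[:,0]
P=np.array([ray(c,p+[x0,y0],88)[:2] for p in cs]);th=np.radians(np.arange(180.)); w=np.array([np.ptp(P@[np.cos(x),np.sin(x)]) for x in th]);w6=w.reshape(3,60).sum(0)/3
C=ray(c,ce[i]+[x0,y0],88); print('cen',C,'area',st[i,4],'normal',w6.argmin(),w6.min(),w6.max())
to([C[0],C[1],47],w6.argmin()-60,o)
E
```

```text
316.0104864053497 223.2275288370211
cen [ 617.74222041 -225.30054376   88.        ] area 1230 normal 21 25.786238519724368 28.926346008148936
t 14.20 pos [ 620.6 -226.2  150.4] F [1.  0.6 0.4] gw 0.702 yaw -38.9 j1,j6 [-0.35  1.9 ]
dp [ -3.2 103.4  -1.5] dr [-0.2  0.1  0.3]
```

drive_tool:
  series:
    - {"jaw": 60, "dp": [-3, 50, -1.5], "dr": [0, 0, 0]}
    - {"jaw": 60, "dp": [-3, 98, -1.5], "dr": [0, 0, 0]}
    - {"jaw": 60, "dp": [-3, 103, -1.5], "dr": [0, 0, 0]}
    - {"jaw": 20, "dp": [-3, 103, -1.5], "dr": [0, 0, 0]}
    - {"jaw": 15, "dp": [-3, 103, -1.5], "dr": [0, 0, 0]}

```text
t: 14.88
tool_pos: [618.9, -226.1, 50.5]
tool_rot: [0.668, -0.666, 0.232, -0.239]
contact_force: [1.0, -0.4, 5.4]
gripper_width: 0.295
```

drive_tool:
  series:
    - {"jaw": 15, "dp": [0, 0, 0], "dr": [0, 0, 0]}
    - {"jaw": 15, "dp": [0, 0, 0], "dr": [0, 0, 0]}
    - {"jaw": 15, "dp": [0, 0, 0], "dr": [0, 0, 0]}
    - {"jaw": 15, "dp": [0, -40, 0], "dr": [0, 0, 0]}
    - {"jaw": 15, "dp": [0, -100, 0], "dr": [0, 0, 0]}

```text
t: 15.5
tool_pos: [616.5, -225.4, 149.5]
tool_rot: [0.668, -0.666, 0.234, -0.237]
contact_force: [1.6, 0.2, -1.1]
gripper_width: 0.29
```

```bash
python3 - <<'E'
from h import *
to([513.2,121.7,150],-9.4)
E
```

```text
t 15.50 pos [ 616.5 -225.4  149.5] F [ 1.6  0.2 -1.1] gw 0.290 yaw -38.9 j1,j6 [-0.35  1.9 ]
dp [-298.4   -0.9  205.3] dr [ -0.2 -29.5   0.3]
```

drive_tool:
  series:
    - {"jaw": 15, "dp": [-50, -10, 34], "dr": [0, -6, 0]}
    - {"jaw": 15, "dp": [-100, -10, 68], "dr": [0, -12, 0]}
    - {"jaw": 15, "dp": [-150, -10, 103], "dr": [0, -18, 0]}
    - {"jaw": 15, "dp": [-198, -10, 136], "dr": [0, -24, 0]}
    - {"jaw": 15, "dp": [-240, -10, 165], "dr": [0, -29.5, 0]}

```text
t: 16.12
tool_pos: [532.3, 55.5, 159.3]
tool_rot: [0.705, -0.704, 0.055, -0.059]
contact_force: [-0.3, 0.7, -1.4]
gripper_width: 0.3
```

```bash
python3 - <<'E'
from h import *
to([513.2,121.7,145],-9.4)
E
```

```text
t 16.12 pos [532.3  55.5 159.3] F [-0.3  0.7 -1.4] gw 0.300 yaw -9.2 j1,j6 [0.1  1.83]
dp [-29.5  14.2  62.2] dr [-0.1  0.2  0.3]
```

drive_tool:
  series:
    - {"jaw": 15, "dp": [-20, 5, 40], "dr": [0, 0, 0.3]}
    - {"jaw": 15, "dp": [-29, 10, 60], "dr": [0, 0, 0.3]}
    - {"jaw": 15, "dp": [-29.5, 14, 62], "dr": [0, 0, 0.3]}
    - {"jaw": 15, "dp": [-29.5, 14, 62], "dr": [0, 0, 0.3]}
    - {"jaw": 15, "dp": [-29.5, 14, 62], "dr": [0, 0, 0.3]}

```text
t: 16.75
tool_pos: [513.5, 120.6, 145.3]
tool_rot: [0.705, -0.704, 0.057, -0.057]
contact_force: [-0.4, -0.4, -0.9]
gripper_width: 0.295
```

```bash
python3 - <<'E'
from h import *
o=manip.get_obs(); im=vision.get_image('wrist')[:,:,::-1]; c=cam('wrist',o)
to([513.2,121.7,99],-9.4,o)
p=vision.camera_params('wrist'); H=p['hand_eye']; f=200/np.tan(np.radians(p['fovy']/2))
g=im.min(2); u,v=321,318; cr=g[v-70:v+70,u-70:u+70]; t=int(np.median(g[v-4:v+5,u-4:u+5]))-14
k=cv2.morphologyEx((cr>t).astype(np.uint8),2,np.ones((3,3)))
N,l,st,ce=cv2.connectedComponentsWithStats(k,connectivity=4); i=l[70,70]; U,V=ce[i]+[u-70,v-70]; print('top px',U,V,st[i])
for h in (36,38,40,42):
    d=H[:3,:3]@[(U-p['cx'])/f,(V-p['cy'])/f,1]; print(h,H[:3,3]+d*((-h-H[1,3])/d[1]))
cv2.imwrite('pics/w7.png',im)
E
```

```text
t 16.75 pos [513.5 120.6 145.3] F [-0.4 -0.4 -0.9] gw 0.295 yaw -9.2 j1,j6 [0.23 1.96]
dp [-0.5 46.3  1. ] dr [-0.1  0.2  0. ]
top px 321.2292397660819 312.95701754385965 [  37   32   68   67 3420]
36 [  0.29974362 -36.          -0.57841702]
38 [  0.29865946 -38.           0.84900736]
40 [  0.2975753  -40.           2.27643175]
42 [  0.29649115 -42.           3.70385614]
```

drive_tool:
  series:
    - {"jaw": 15, "dp": [-0.5, 12, 0.5], "dr": [0, 0, 0]}
    - {"jaw": 15, "dp": [-0.5, 22, 0.5], "dr": [0, 0, 0]}
    - {"jaw": 15, "dp": [-0.5, 27, 0.5], "dr": [0, 0, 0]}
    - {"jaw": 15, "dp": [-0.5, 31, 0.5], "dr": [0, 0, 0]}
    - {"jaw": 15, "dp": [-0.5, 34, 0.5], "dr": [0, 0, 0]}

```text
t: 17.42
tool_pos: [513.2, 121.3, 111.1]
tool_rot: [0.705, -0.704, 0.057, -0.057]
contact_force: [0.4, 0.3, -1.0]
gripper_width: 0.293
```

drive_tool:
  series:
    - {"jaw": 15, "dp": [0, 2, 0], "dr": [0, 0, 0]}
    - {"jaw": 15, "dp": [0, 4, 0], "dr": [0, 0, 0]}
    - {"jaw": 15, "dp": [0, 6, 0], "dr": [0, 0, 0]}
    - {"jaw": 15, "dp": [0, 7, 0], "dr": [0, 0, 0]}
    - {"jaw": 15, "dp": [0, 7, 0], "dr": [0, 0, 0]}

```text
t: 18.05
tool_pos: [513.4, 121.4, 104.1]
tool_rot: [0.705, -0.704, 0.057, -0.057]
contact_force: [2.0, 1.5, -3.2]
gripper_width: 0.296
```

It passed the nut-top height (about 113) without contact force, so this one is going on.

drive_tool:
  series:
    - {"jaw": 15, "dp": [0, 2, 0], "dr": [0, 0, 0]}
    - {"jaw": 15, "dp": [0, 3.5, 0], "dr": [0, 0, 0]}
    - {"jaw": 15, "dp": [0, 5, 0], "dr": [0, 0, 0]}
    - {"jaw": 15, "dp": [0, 6, 0], "dr": [0, 0, 0]}
    - {"jaw": 15, "dp": [0, 6, 0], "dr": [0, 0, 0]}

```text
t: 18.68
tool_pos: [513.5, 121.4, 99.4]
tool_rot: [0.706, -0.704, 0.056, -0.058]
contact_force: [-4.0, 0.8, 12.9]
gripper_width: 0.295
```

drive_tool:
  series:
    - {"jaw": 15, "dp": [0, 1, 0], "dr": [0, 0, 0]}
    - {"jaw": 15, "dp": [0, 1.5, 0], "dr": [0, 0, 0]}
    - {"jaw": 15, "dp": [0, 1.5, 0], "dr": [0, 0, 0]}
    - {"jaw": 15, "dp": [0, 1.5, 0], "dr": [0, 0, 0]}
    - {"jaw": 15, "dp": [0, 1.5, 0], "dr": [0, 0, 0]}

```text
t: 19.3
tool_pos: [513.5, 121.4, 99.4]
tool_rot: [0.706, -0.704, 0.056, -0.058]
contact_force: [-4.5, 0.8, 16.0]
gripper_width: 0.297
```

```bash
python3 - <<'E'
from h import *
o=manip.get_obs(); to([513.2,121.7,99],-9.4,o)
im=vision.get_image('wrist')[:,:,::-1]; sc=vision.get_image('scene')[:,:,::-1]
s=cam('scene'); u,v=proj(s,[513,122,90]).astype(int); print('scene',u,v,'mouth exp',proj(s,[513,122,53]))
a=cv2.resize(im[150:400,170:470],(480,400)); b=cv2.resize(sc[v-45:v+55,u-37:u+38],(300,400),interpolation=cv2.INTER_CUBIC)
cv2.imwrite('pics/w8.png',np.hstack([a,b]))
E
```

```text
t 19.30 pos [513.5 121.4  99.4] F [-4.5  0.8 16. ] gw 0.297 yaw -9.2 j1,j6 [0.23 1.96]
dp [-0.3  0.4  0.2] dr [-0.2  0.2  0.2]
scene 328 163 mouth exp [328.12655011 173.6864415 ]
```

View pics/w8.png

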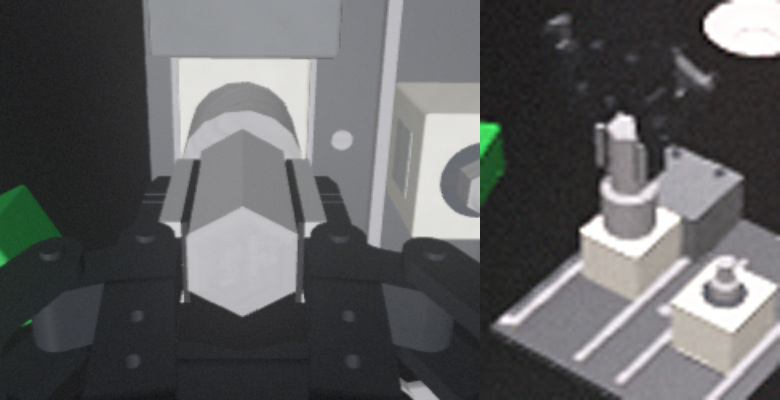

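The socket's skirt rests on the cartridge top at crop (629,228). The cartridge still meets the manifold, and the spare is parked. Handing in.

```bash
python3 -c "
from workcell import manip
print(manip.finish_job())"
```

```text
the job is handed in; nothing more can be done
None
```

I handed the job in at about 19.3 s of the 72 s allowed. By my last checks everything is in place, but the simulator gives no verdict.

- **Cartridge:** I pushed the lane cartridge with the closed fingers until it met the manifold. The fingers stopped moving while the force rose to 19 N. The camera showed no gap afterwards, and it still looked flush in the last picture.
- **Socket that does not fit:** The socket nearer the robot stopped at the top of the nut, about 14 mm high, even under about 64 N, a shift and a small wiggle. I put it back in the tray, and the wrist picture then showed it upright where I expected it.
- **Socket that fits:** The farther socket went down past the nut top almost without resistance and stopped at tool height 99.4 mm, where I expected about 99.5 mm. Pressing 1.5 mm further only raised the force to 16 N, with no movement. The last picture shows its skirt resting on the cartridge top, and the gripper is still closed on it at the 70 N setting.
- **Disagreements:** The camera estimates of the cartridge position differed by 2–4 mm. I used the value that also matched the push contact. While the first socket was being tested I saw a sideways force of up to 20 N, which eased after the wiggle.
- **Not checked:** I didn't re-measure the bystanders or the adapter at the end, but I made no contact with them that I know of.

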